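Check the caps and shelve the topping jars

ROBOT

A 6-joint arm with a two-finger parallel gripper is mounted at the origin on the work surface. World frame = base frame: x ahead of the robot, y to its left, z up, the work surface at z = 0. Lengths are in m, angles in degrees, forces in N, time in s.
With the tool pointing down it reaches from about 0.4 to 0.825 m from the base axis. Payload 7 kg.
Tool frame: the origin (TCP) lies between the finger pads; the fingertips stand 22 mm ahead of it and the grasp point (between the pads) lies 3 mm ahead of it; z points along the fingers, y is the line along which they close (so a half turn about z gives the same grasp; the last joint's range is limited). The gripper opens to 88 mm and grips with 3 to 60 N. Pads are 19 mm wide; open, the fingers measure 130 mm over their backs; the gripper's body (78 mm by 193 mm) begins 47 mm behind the grasp point.
Start: joints at [86.866, 20.546, 0.682, 0, -70.136, -16.507], TCP at [0.227, 0.636, 0.249] pointing down, gripper open.
Joint ranges: [-176.03, 176.03], [-82.01, 121.73], [-58.28, 71.71], [-173.87, 95.51], [-174.79, -0.11], [-173.66, 173.66]. Speed limits (degrees/s): [136.94, 136.94, 172.46, 180, 180, 180].

INTERFACE

Orientations are given as [roll, pitch, yaw] about the fixed x, y, z axes, in that order (R = Rz(yaw) Ry(pitch) Rx(roll)).
In Python, from plant import ctrl gives the robot as it stands.
- The arm moves only by the tool apply_moves, never from a script. Its argument "targets" is a list of rows, each an object with "travel": the shift along the tool's x, y, z in mm, a list of three; "roll": the turn about the tool's z in degrees; "jaw": the finger opening in mm, from 0 to 87.6. In form: [{"travel": [tx, ty, tz], "roll": roll, "jaw": jaw}, ...]. A call has 1 to 10 rows; each row shifts and turns the commanded pose from where the row before left it, along the tool's axes as they then stand; what a row does not reach is not made up. A row lasts 1/10 s, in which the tool goes at most 50 mm and 8.59 degrees, less where a joint would pass 70% of its speed; a pose out of reach is approached as far as the arm can. A call with a gripper value outside its range is refused whole. The fingers move at their own pace and stop on an object; the grip force is fixed at half the most. Time passes only in rows, so rows that do not move let the fingers close. It gives the time, the measured TCP pose, the force, the opening and the grip force at its end, in the units of the state.
- ctrl.get_obs(): the state, without advancing time (a new reading comes with each control period).
- ctrl.snapshot(name): name is "scene" or "top" or "wrist"; returns the picture (400x640x3 uint8, red, green, blue); there is no depth.
- ctrl.calibration(name): a dict with "K" (3x3 intrinsics, pixels), "dist_coeffs" ([k1, k2, p1, p2, k3] as OpenCV has them; the pictures are not rectified), "extrinsics" (4x4, takes a point from camera to world coordinates); the wrist camera has in their place "hand_eye" (4x4, takes a point from camera to tool coordinates, whose origin is the TCP and whose axes are the flange's). Camera axes: x right, y down, z forward; pixel columns grow to the right and rows downward; lengths in m; the calibration is good to about 2 mm. A picture is of the moment at which its call begins: read the wrist's pose just before it. calibration takes no time and is no camera call.
- ctrl.close_job(): hands the job in; it is judged then, once.
The state is a dict: "clock": time; "joint_pos": joint angles; "qvel": joint speeds; "tau": joint torques, N m; "tool_pos": TCP position; "orientation": TCP orientation; "force": force on the tool from outside, world axes, zero at the start; "moment": the same for the moment, N m; "opening": finger opening in m; "gripper_force": force on a finger pad.
Only numpy, scipy, OpenCV 4.12 (cv2) and the standard library are available. Lean on these libraries where they do the work, as an engineer would, in place of code of your own. Each camera call takes 0.05 s, during which the arm holds its last target. There are 200 camera calls.

TASK

Put the three square topping jars away on the timber shelf, one at a time: while a jar stands on the counter, take its screw cap and give it a firm clockwise twist to find out whether it is loose, screwing a loose one down until it is tight, and only then lift that jar over the front rail and set it down upright on the board. Finish each jar before trying the next, do not drop any, and leave everything else where it is.

Things in the scene. Friction and masses are not known exactly. Their poses are not given: they have to be found in the camera images.
- jar_a_mid (a point): topping jar holding tan chopped nuts: clear square plastic jar, 64 x 64 mm and 78 mm high to its shoulder, 114 mm high over its cap, 0.65 to 0.9 kg. This point is on its axis 39 mm above its underside; z up, x and y square to its flat sides. A jar standing on the counter resists turning with about 0.1 N m, more if pressed down
- cap_a_grip (a point): the jar's round ribbed screw cap, 54 mm diameter, 26 mm tall, its underside 10 mm above the jar's flat 78 mm shoulder. This point is on the axis, 10 mm below the cap's top and 104 mm above the jar's underside: take the cap here with fingers from above (tips clear the shoulder)
- cap_a (a joint): how far this cap is unscrewed, rad: 0 = home on its thread, up to 1.3 = loose. Loose caps start up to 1.15 and turn easily (0.03 N m); they screw home clockwise seen from above, and stop dead at 0. The cap does not rise noticeably
- seal_a (a joint): elastic give of this cap's sealing liner, rad: 0 at rest, positive while the cap is being wrung clockwise, 0.8 N m per rad, springs back on release. A loose cap still running down its thread shows only 0.04; a cap that is home and firmly twisted shows over 0.07 (0.056 N m)
- jar_b_mid (a point): topping jar holding dark cocoa nibs: clear square plastic jar, 64 x 64 mm and 78 mm high to its shoulder, 114 mm high over its cap, 0.65 to 0.9 kg. This point is on its axis 39 mm above its underside; z up, x and y square to its flat sides. A jar standing on the counter resists turning with about 0.1 N m, more if pressed down
- cap_b_grip (a point): the jar's round ribbed screw cap, 54 mm diameter, 26 mm tall, its underside 10 mm above the jar's flat 78 mm shoulder. This point is on the axis, 10 mm below the cap's top and 104 mm above the jar's underside: take the cap here with fingers from above (tips clear the shoulder)
- cap_b (a joint): how far this cap is unscrewed, rad: 0 = home on its thread, up to 1.3 = loose. Loose caps start up to 1.15 and turn easily (0.03 N m); they screw home clockwise seen from above, and stop dead at 0. The cap does not rise noticeably
- seal_b (a joint): elastic give of this cap's sealing liner, rad: 0 at rest, positive while the cap is being wrung clockwise, 0.8 N m per rad, springs back on release. A loose cap still running down its thread shows only 0.04; a cap that is home and firmly twisted shows over 0.07 (0.056 N m)
- jar_c_mid (a point): topping jar holding pale sugar pearls: clear square plastic jar, 64 x 64 mm and 78 mm high to its shoulder, 114 mm high over its cap, 0.65 to 0.9 kg. This point is on its axis 39 mm above its underside; z up, x and y square to its flat sides. A jar standing on the counter resists turning with about 0.1 N m, more if pressed down
- cap_c_grip (a point): the jar's round ribbed screw cap, 54 mm diameter, 26 mm tall, its underside 10 mm above the jar's flat 78 mm shoulder. This point is on the axis, 10 mm below the cap's top and 104 mm above the jar's underside: take the cap here with fingers from above (tips clear the shoulder)
- cap_c (a joint): how far this cap is unscrewed, rad: 0 = home on its thread, up to 1.3 = loose. Loose caps start up to 1.15 and turn easily (0.03 N m); they screw home clockwise seen from above, and stop dead at 0. The cap does not rise noticeably
- seal_c (a joint): elastic give of this cap's sealing liner, rad: 0 at rest, positive while the cap is being wrung clockwise, 0.8 N m per rad, springs back on release. A loose cap still running down its thread shows only 0.04; a cap that is home and firmly twisted shows over 0.07 (0.056 N m)
- shelf_deck (a point): timber shelf fixed on the counter. This point is on the top of its board, at the middle, 55 mm above the counter; -x is its front, y runs along it. Between its end cheeks the board is 420 mm long (y -210 to 210). The front retaining rail is a 16 mm iron pipe along y at x = -50 mm, its top 50 mm above the board; a back board 45 mm high has its face at x = 44 mm. 86 mm is free between rail and back board; the shelf is open above. Its cheeks rise 82 mm above the board
- tin: round tin standing on the shelf near one end, 67 mm diameter, 110 mm high; origin at its underside. Leave it be
- syrup: amber syrup bottle on the shelf near the other end, 58 mm diameter, 124 mm high; origin at its underside. Leave it be
- shaker: metal sugar dredger among the jars, 62 mm diameter, 106 mm high; origin at its underside. Leave it be
- ramekin: white bowl among the jars, 76 mm across the rim, 42 mm high; origin at its underside. Leave it be
- scoop: aluminium scoop lying near the robot, 146 x 54 x 26 mm, long axis x; origin at the root of its trough (trough to +x 80 mm, handle to -x 66 mm). Leave it be
- tongs: steel tongs lying near the robot, 230 x 62 mm, 12 mm high, long axis x; origin at the middle. Leave it be
- clip: white bag clip lying on the counter, 95 x 14 x 19 mm, long axis x; origin under its middle. Leave it be
Mind the look-alikes: they are no part of the job. What is shaped like the part that bears jar_a_mid but blue or red is not meant. What is shaped like the part that bears jar_b_mid but pink or red is not meant.

How it is judged (in metres and radians):
On the way, in this order (a step that is already met when the one before it is completed fails the run):
1. the first jar's cap is home and firmly twisted clockwise (liner give over 0.07 rad), the jar on the counter (((value of joint seal_a above 0.07 rad and value of joint cap_a below 0.1 rad and height (world z) of jar_a_mid below 0.047 m) or (value of joint seal_b above 0.07 rad and value of joint cap_b below 0.1 rad and height (world z) of jar_b_mid below 0.047 m) or (value of joint seal_c above 0.07 rad and value of joint cap_c below 0.1 rad and height (world z) of jar_c_mid below 0.047 m))), for 0.15 s.
2. one jar stands on the shelf behind the rail, upright, let go (((x of jar_a_mid in the frame of shelf_deck between -0.018 and 0.02 m and y of jar_a_mid in the frame of shelf_deck between -0.182 and 0.182 m and z of jar_a_mid in the frame of shelf_deck between 0.033 and 0.045 m and angle between jar_a_mid's own z axis and vertical below 0.1 rad and contact force between jar_a and the fingers below 0.1 N) or (x of jar_b_mid in the frame of shelf_deck between -0.018 and 0.02 m and y of jar_b_mid in the frame of shelf_deck between -0.182 and 0.182 m and z of jar_b_mid in the frame of shelf_deck between 0.033 and 0.045 m and angle between jar_b_mid's own z axis and vertical below 0.1 rad and contact force between jar_b and the fingers below 0.1 N) or (x of jar_c_mid in the frame of shelf_deck between -0.018 and 0.02 m and y of jar_c_mid in the frame of shelf_deck between -0.182 and 0.182 m and z of jar_c_mid in the frame of shelf_deck between 0.033 and 0.045 m and angle between jar_c_mid's own z axis and vertical below 0.1 rad and contact force between jar_c and the fingers below 0.1 N))), for 0.1 s.
3. the second jar's cap is home and firmly twisted, that jar on the counter (((value of joint seal_a above 0.07 rad and value of joint cap_a below 0.1 rad and height (world z) of jar_a_mid below 0.047 m) or (value of joint seal_b above 0.07 rad and value of joint cap_b below 0.1 rad and height (world z) of jar_b_mid below 0.047 m) or (value of joint seal_c above 0.07 rad and value of joint cap_c below 0.1 rad and height (world z) of jar_c_mid below 0.047 m))), for 0.15 s.
4. two jars stand on the shelf, let go ((((x of jar_a_mid in the frame of shelf_deck between -0.018 and 0.02 m and y of jar_a_mid in the frame of shelf_deck between -0.182 and 0.182 m and z of jar_a_mid in the frame of shelf_deck between 0.033 and 0.045 m and angle between jar_a_mid's own z axis and vertical below 0.1 rad and contact force between jar_a and the fingers below 0.1 N) and (x of jar_b_mid in the frame of shelf_deck between -0.018 and 0.02 m and y of jar_b_mid in the frame of shelf_deck between -0.182 and 0.182 m and z of jar_b_mid in the frame of shelf_deck between 0.033 and 0.045 m and angle between jar_b_mid's own z axis and vertical below 0.1 rad and contact force between jar_b and the fingers below 0.1 N)) or ((x of jar_a_mid in the frame of shelf_deck between -0.018 and 0.02 m and y of jar_a_mid in the frame of shelf_deck between -0.182 and 0.182 m and z of jar_a_mid in the frame of shelf_deck between 0.033 and 0.045 m and angle between jar_a_mid's own z axis and vertical below 0.1 rad and contact force between jar_a and the fingers below 0.1 N) and (x of jar_c_mid in the frame of shelf_deck between -0.018 and 0.02 m and y of jar_c_mid in the frame of shelf_deck between -0.182 and 0.182 m and z of jar_c_mid in the frame of shelf_deck between 0.033 and 0.045 m and angle between jar_c_mid's own z axis and vertical below 0.1 rad and contact force between jar_c and the fingers below 0.1 N)) or ((x of jar_b_mid in the frame of shelf_deck between -0.018 and 0.02 m and y of jar_b_mid in the frame of shelf_deck between -0.182 and 0.182 m and z of jar_b_mid in the frame of shelf_deck between 0.033 and 0.045 m and angle between jar_b_mid's own z axis and vertical below 0.1 rad and contact force between jar_b and the fingers below 0.1 N) and (x of jar_c_mid in the frame of shelf_deck between -0.018 and 0.02 m and y of jar_c_mid in the frame of shelf_deck between -0.182 and 0.182 m and z of jar_c_mid in the frame of shelf_deck between 0.033 and 0.045 m and angle between jar_c_mid's own z axis and vertical below 0.1 rad and contact force between jar_c and the fingers below 0.1 N)))), for 0.1 s.
5. the third jar's cap is home and firmly twisted, that jar on the counter (((value of joint seal_a above 0.07 rad and value of joint cap_a below 0.1 rad and height (world z) of jar_a_mid below 0.047 m) or (value of joint seal_b above 0.07 rad and value of joint cap_b below 0.1 rad and height (world z) of jar_b_mid below 0.047 m) or (value of joint seal_c above 0.07 rad and value of joint cap_c below 0.1 rad and height (world z) of jar_c_mid below 0.047 m))), for 0.15 s.
At the end, for the whole second after the job is handed in: All three jars stand upright (within 0.1 rad) and at rest on the shelf's board behind its front rail (centre within about 18 mm of the board's centre line and 182 mm of its middle), let go, each cap screwed home (within 0.1 rad) (x of jar_a_mid in the frame of shelf_deck between -0.018 and 0.02 m and y of jar_a_mid in the frame of shelf_deck between -0.182 and 0.182 m and z of jar_a_mid in the frame of shelf_deck between 0.033 and 0.045 m and angle between each of jar_a_mid, jar_b_mid, jar_c_mid's own z axis and vertical below 0.1 rad and contact force between each of jar_a, jar_b, jar_c and the fingers below 0.1 N and x of jar_b_mid in the frame of shelf_deck between -0.018 and 0.02 m and y of jar_b_mid in the frame of shelf_deck between -0.182 and 0.182 m and z of jar_b_mid in the frame of shelf_deck between 0.033 and 0.045 m and x of jar_c_mid in the frame of shelf_deck between -0.018 and 0.02 m and y of jar_c_mid in the frame of shelf_deck between -0.182 and 0.182 m and z of jar_c_mid in the frame of shelf_deck between 0.033 and 0.045 m and value of joint each of cap_a, cap_b, cap_c below 0.1 rad and linear speed of each of jar_a, jar_b, jar_c below 0.03 m/s); the robot touches nothing.
It fails at once if a jar is lifted off the counter while its cap is loose (unscrewed over 0.15 rad) ((height (world z) of jar_a_mid above 0.055 m and value of joint cap_a above 0.15 rad) or (height (world z) of jar_b_mid above 0.055 m and value of joint cap_b above 0.15 rad) or (height (world z) of jar_c_mid above 0.055 m and value of joint cap_c above 0.15 rad)).
It fails at once if a jar is tipped over 0.5 rad (angle between any of jar_a_mid, jar_b_mid, jar_c_mid's own z axis and vertical above 0.5 rad).
It fails at once if a jar is dropped (moves over 0.45 m/s, as after a fall of 10 mm, with nothing of the robot touching it) ((linear speed of jar_a above 0.45 m/s and contact force between jar_a and the fingers below 0.05 N and contact force between jar_a and the arm below 0.05 N) or (linear speed of jar_b above 0.45 m/s and contact force between jar_b and the fingers below 0.05 N and contact force between jar_b and the arm below 0.05 N) or (linear speed of jar_c above 0.45 m/s and contact force between jar_c and the fingers below 0.05 N and contact force between jar_c and the arm below 0.05 N)).
It fails at once if another thing on the counter or shelf is shifted over 30 mm (distance of any of shaker, ramekin, tin, syrup, scoop, tongs, clip from where it was at the start of the episode above 0.03 m).
It fails at once if a standing thing is knocked over (angle between any of tin, syrup, shaker, ramekin's own z axis and vertical above 0.4 rad).
It also fails if it takes over 72 s, if anything falls off the work surface, if the arm or the gripper's body presses on something with over 40 N, if the wrist force passes 120 N, or if a joint passes its speed limit or range.

## Working session

There is one attempt and no reset: what is moved stays moved. The work goes in short steps, Python scripts to look and compute and a tool call to move; the robot and the scene stay as the last step left them, time stands still between calls to the robot, and variables do not carry over. Pictures are saved under pics/ and viewed, at most 14 in all, crops included, and the job is handed in when it is done.

Besides the shell and the picture viewer there is one more tool, called after "Request:" as a command line: name --argument value ..., lists and objects as JSON in quotes. apply_moves: Moves the arm, as the interface text tells. Its arguments: {"type":"object","properties":{"targets":{"type":"array","items":{"type":"object","properties":{"travel":{"type":"array","items":{"type":"number"}},"roll":{"type":"number"},"jaw":{"type":"number"}}}}},"required":["targets"]}

```bash
mkdir -p pics; cat > h.py <<'E'
import numpy as np,cv2
from plant import ctrl
def snap(n,f):
    im=ctrl.snapshot(n); cv2.imwrite('pics/'+f,im[:,:,::-1]); return im
def ray(n,uv,T=None):
    c=ctrl.calibration(n);E=np.array(c['extrinsics']) if T is None else T
    p=cv2.undistortPoints(np.array(uv,float).reshape(-1,1,2),np.array(c['K']),np.array(c['dist_coeffs'])).reshape(-1,2)
    d=np.c_[p,np.ones(len(p))]@E[:3,:3].T
    return E[:3,3],d
def plane(n,uv,z,T=None):
    o,d=ray(n,uv,T); return o+d*((z-o[2])/d[:,2])[:,None]
def proj(n,P):
    c=ctrl.calibration(n);E=np.linalg.inv(np.array(c['extrinsics']))
    return cv2.projectPoints(np.array(P,float).reshape(-1,3),cv2.Rodrigues(E[:3,:3])[0],E[:3,3],np.array(c['K']),np.array(c['dist_coeffs']))[0].reshape(-1,2)
E
python3 - <<'E'
from h import *
snap('scene','s0.png');t=snap('top','t0.png')
print(ctrl.get_obs())
for n in('scene','top'):print(np.array(ctrl.calibration(n)['extrinsics']).round(3).tolist())
E
```

```text
{'clock': 0.1, 'joint_pos': array([ 8.68655739e+01,  2.05876835e+01,  6.39829121e-01, -1.64871384e-02,
       -7.01356253e+01, -1.65057708e+01]), 'qvel': array([-0.0066066 , -0.13877973,  0.08868344,  0.00985349, -0.0518042 ,
       -0.01569025]), 'tau': array([-1.64471745e-03, -5.84161484e+01,  2.93753994e+01,  7.01564893e+00,
        1.01642171e-02, -4.62077446e-05]), 'tool_pos': array([0.2267828 , 0.6353452 , 0.24772242]), 'orientation': array([ 1.79915556e+02, -8.85847680e-03, -1.96458039e+01]), 'force': array([-0.39308602, -0.65647769,  0.0781954 ]), 'moment': array([-0.02754913,  0.02425062, -0.00763407]), 'gripper_force': 0.0, 'opening': 0.08755454410203681}
[[0.021, 0.827, -0.561, 1.21], [1.0, -0.022, 0.004, 0.024], [-0.009, -0.561, -0.827, 1.107], [0.0, 0.0, 0.0, 1.0]]
[[-0.001, -0.992, 0.128, 0.373], [-1.0, -0.002, -0.024, 0.038], [0.024, -0.128, -0.992, 1.164], [0.0, 0.0, 0.0, 1.0]]
```

View pics/s0.png

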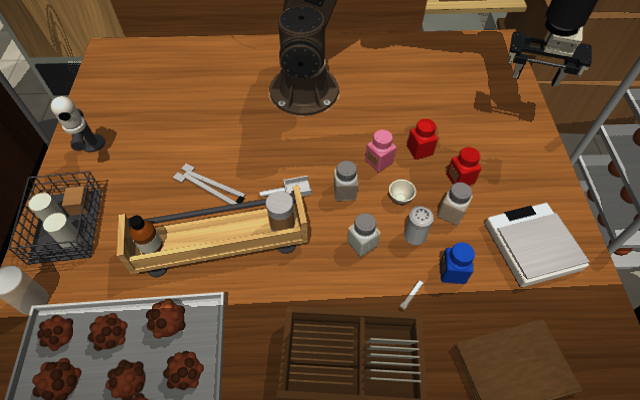

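View pics/t0.png

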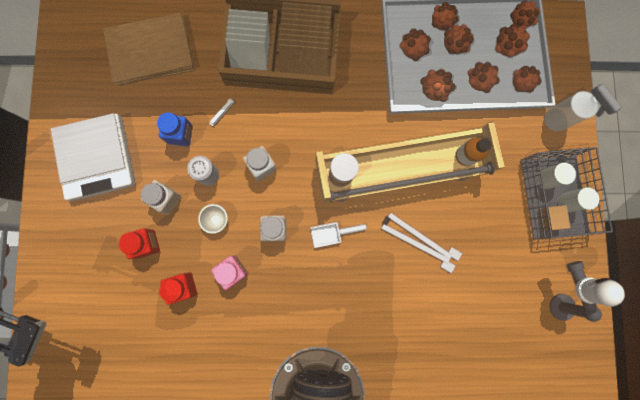

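Four coloured look-alikes: blue (top 173,128), red (137,243) and (176,289), pink (228,272). The grey-capped, uncoloured jars at top (155,196), (259,162) and (272,228) fit the description. I'll confirm that in an enlarged crop.

```bash
python3 - <<'E'
from h import *
t=cv2.imread('pics/t0.png');s=cv2.imread('pics/s0.png')
a=cv2.resize(t[120:260,120:520],None,fx=2,fy=2,interpolation=3)
b=cv2.resize(s[150:260,320:490],None,fx=2.8,fy=2.8,interpolation=3)
c=np.zeros((a.shape[0]+b.shape[0],800,3),np.uint8);c[:280]=a;c[280:,:b.shape[1]]=b
cv2.imwrite('pics/c0.png',c);print(c.shape)
E
```

```text
(588, 800, 3)
```

View pics/c0.png

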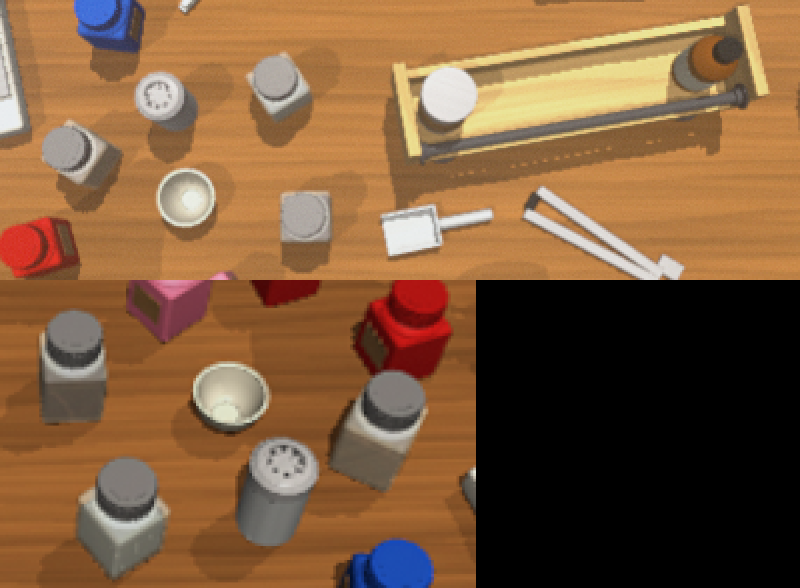

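The crop confirms the three clear jars with grey caps: J1 top (154,194), J2 (258,160), J3 (273,228). The look-alikes are solid-coloured, with coloured caps.

```bash
python3 - <<'E'
from h import *
f=lambda L:[(a/2+120,b/2+120) for a,b in L]
g=lambda L:[(a/2.8+320,(b-280)/2.8+150) for a,b in L]
print('caps top',plane('top',f([(68,149),(277,79),(306,216)]),.114).round(3).tolist())
print('caps scn',plane('scene',g([(393,394),(127,482),(75,332)]),.114).round(3).tolist())
print('rail',plane('top',f([(425,153),(738,96)]),.097).round(3).tolist())
print('rail scene?',)
print('cheeks: LB LF RB RF',plane('top',f([(400,65),(414,156),(745,8),(760,95)]),.137).round(3).tolist())
print('backtop l r',plane('top',f([(410,72),(724,22)]),.1).round(3).tolist())
print('tin,syr,shak,ram',[plane('top',f([p]),z).round(3).tolist() for p,z in [((449,96),.165),((728,50),.179),((160,93),.106),((187,198),.042)]])
print(np.array(ctrl.calibration('wrist')['hand_eye']).round(4).tolist(),ctrl.calibration('wrist')['K'])
E
```

```text
caps top [[0.507, 0.401, 0.114], [0.595, 0.148, 0.114], [0.426, 0.11, 0.114]]
caps scn [[0.513, 0.403, 0.114], [0.602, 0.15, 0.114], [0.432, 0.114, 0.114]]
rail [[0.505, -0.036, 0.097], [0.579, -0.436, 0.097]]
rail scene?
cheeks: LB LF RB RF [[0.608, -0.004, 0.137], [0.496, -0.02, 0.137], [0.683, -0.434, 0.137], [0.573, -0.446, 0.137]]
backtop l r [[0.607, -0.018, 0.1], [0.675, -0.422, 0.1]]
tin,syr,shak,ram [[[0.564, -0.06, 0.165]], [[0.618, -0.391, 0.179]], [[0.578, 0.293, 0.106]], [[0.452, 0.269, 0.042]]]
[[-0.0006, -0.9593, -0.2824, 0.0754], [1.0, -0.0002, -0.0012, -0.0002], [0.0011, -0.2824, 0.9593, -0.1357], [0.0, 0.0, 0.0, 1.0]] [[358.42163104   0.         318.03260997]
 [  0.         358.42163104 200.4235927 ]
 [  0.           0.           1.        ]]
```

Request:
apply_moves --targets '[{"travel": [43, 15.6, 0], "roll": 0, "jaw": 87}, {"travel": [43, 15.6, 0], "roll": 0, "jaw": 87}, {"travel": [43, 15.6, 0], "roll": 0, "jaw": 87}, {"travel": [43, 15.6, 0], "roll": 0, "jaw": 87}, {"travel": [43, 15.6, 0], "roll": 0, "jaw": 87}, {"travel": [43, 15.6, 0], "roll": 0, "jaw": 87}, {"travel": [43, 15.6, 0], "roll": 0, "jaw": 87}, {"travel": [43, 15.6, 0], "roll": 0, "jaw": 87}, {"travel": [0, 0, 0], "roll": 0, "jaw": 87}, {"travel": [0, 0, 0], "roll": 0, "jaw": 87}]'

```text
clock: 1.1
tool_pos: [0.5096, 0.4014, 0.2479]
orientation: [180.0, 0.0, -19.8]
force: [0.3, 0.3, 0.2]
opening: 0.087
gripper_force: 0.0
```

```bash
cat >> h.py <<'E'
from scipy.spatial.transform import Rotation as Ro
def pose():
    o=ctrl.get_obs();T=np.eye(4);T[:3,:3]=Ro.from_euler('xyz',o['orientation'],degrees=True).as_matrix();T[:3,3]=o['tool_pos'];return o,T
def go(x,y,z):
    o,T=pose();print('t %.2f'%o['clock'],'pos',o['tool_pos'].round(4),'rpy',o['orientation'].round(1),'J6 %.0f'%o['joint_pos'][5],'travel',(1000*T[:3,:3].T@(np.array([x,y,z])-T[:3,3])).round(1))
def wrist(f,near,z=.114):
    "cap-top circle nearest to world point near"
    o,T=pose();W=T@np.array(ctrl.calibration('wrist')['hand_eye']);im=snap('wrist',f)
    g=cv2.medianBlur(cv2.cvtColor(im,cv2.COLOR_RGB2GRAY),5)
    d=np.linalg.norm(W[:3,3]-[near[0],near[1],z]);r=358*.027/d
    C=cv2.HoughCircles(g,cv2.HOUGH_GRADIENT,1.5,20,param1=80,param2=20,minRadius=int(r*.85),maxRadius=int(r*1.15))
    C=C[0];P=plane('wrist',C[:,:2],z,W);k=np.argsort(np.linalg.norm(P[:,:2]-near,axis=1))[:3]
    print('r exp %.0f'%r,[(C[i].round(0).tolist(),P[i].round(4).tolist()) for i in k]);return W
E
python3 - <<'E'
from h import *
wrist('w1.png',[.51,.402]);go(.51,.402,.107)
E
```

```text
r exp 35 [([313.0, 191.0, 38.0], [0.5143, 0.4045, 0.114]), ([395.0, 113.0, 30.0], [0.5493, 0.3274, 0.114]), ([196.0, 167.0, 32.0], [0.5624, 0.482, 0.114])]
t 1.15 pos [0.5089 0.4022 0.2481] rpy [180.    0.  -19.7] J6 15 travel [  1.2  -0.3 141.1]
```

View pics/w1.png

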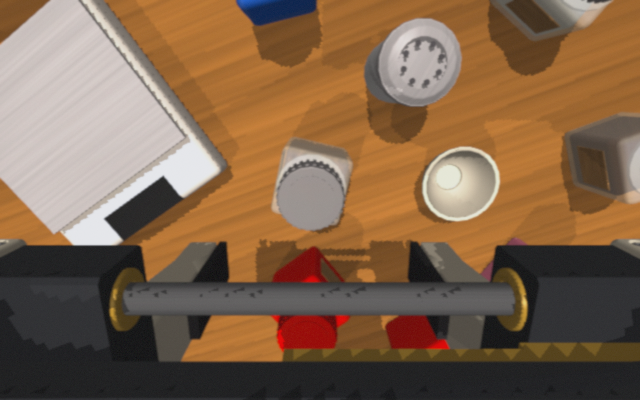

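The wrist view shows the grey cap of J1 at (311,193), its square shoulder just above it, and the open fingers clear on both sides. Next I descend and grip.

Request:
apply_moves --targets '[{"travel": [3, -3, 40], "roll": 0, "jaw": 87}, {"travel": [0, 0, 40], "roll": 0, "jaw": 87}, {"travel": [0, 0, 30], "roll": 0, "jaw": 87}, {"travel": [0, 0, 20], "roll": 0, "jaw": 87}, {"travel": [0, 0, 10], "roll": 0, "jaw": 87}, {"travel": [0, 0, 0], "roll": 0, "jaw": 87}, {"travel": [0, 0, 0], "roll": 0, "jaw": 50}, {"travel": [0, 0, 0], "roll": 0, "jaw": 45}, {"travel": [0, 0, 0], "roll": 0, "jaw": 45}, {"travel": [0, 0, 0], "roll": 0, "jaw": 45}]'

```text
clock: 2.15
tool_pos: [0.513, 0.4046, 0.1095]
orientation: [-179.9, -0.0, -19.6]
force: [0.3, -0.2, 0.1]
opening: 0.0606
gripper_force: 0.0
```

```bash
cat > m.py <<'E'
from h import *
o,T=pose();print('t %.2f'%o['clock'],o['tool_pos'].round(4),o['orientation'].round(1),'F',o['force'].round(1),'M',o['moment'].round(3),'J6 %.0f tau6 %.3f'%(o['joint_pos'][5],o['tau'][5]),'op %.4f gf %.1f'%(o['opening'],o['gripper_force']))
E
python3 m.py
```

```text
t 2.15 [0.513  0.4046 0.1095] [-179.9   -0.   -19.6] F [ 0.3 -0.2  0.1] M [-0.022  0.042 -0.005] J6 15 tau6 -0.001 op 0.0606 gf 0.0
```

Request:
apply_moves --targets '[{"travel": [0, 0, 0], "roll": 0, "jaw": 45}, {"travel": [0, 0, 0], "roll": 0, "jaw": 45}, {"travel": [0, 0, 0], "roll": 0, "jaw": 45}, {"travel": [0, 0, 0], "roll": 4, "jaw": 45}, {"travel": [0, 0, 0], "roll": 4, "jaw": 45}, {"travel": [0, 0, 0], "roll": 4, "jaw": 45}]'

```text
clock: 2.75
tool_pos: [0.5133, 0.4051, 0.1094]
orientation: [-179.9, -0.0, -31.8]
force: [0.8, 2.7, 4.8]
opening: 0.0533
gripper_force: 30.0
```

```bash
python3 m.py
```

```text
t 2.75 [0.5133 0.4051 0.1094] [-179.9   -0.   -31.8] F [0.8 2.7 4.8] M [ 1.04  -0.101 -0.022] J6 3 tau6 1.139 op 0.0533 gf 30.0
```

Request:
apply_moves --targets '[{"travel": [0, 0, 0], "roll": 4, "jaw": 45}, {"travel": [0, 0, 0], "roll": 4, "jaw": 45}]'

```text
clock: 2.95
tool_pos: [0.5131, 0.4048, 0.1093]
orientation: [-179.9, -0.0, -39.8]
force: [-0.3, 3.0, 5.2]
opening: 0.0536
gripper_force: 30.0
```

```bash
python3 m.py
```

```text
t 2.95 [0.5131 0.4048 0.1093] [-179.9   -0.   -39.8] F [-0.3  3.   5.2] M [ 0.867  0.282 -0.019] J6 -5 tau6 1.129 op 0.0536 gf 30.0
```

Request:
apply_moves --targets '[{"travel": [0, 0, 0], "roll": 6, "jaw": 45}, {"travel": [0, 0, 0], "roll": 6, "jaw": 45}, {"travel": [0, 0, 0], "roll": 6, "jaw": 45}, {"travel": [0, 0, 0], "roll": 6, "jaw": 45}]'

```text
clock: 3.35
tool_pos: [0.5119, 0.4038, 0.1092]
orientation: [179.9, -0.0, -63.9]
force: [-5.7, 1.5, 11.6]
opening: 0.0533
gripper_force: 30.0
```

```bash
python3 m.py
```

```text
t 3.35 [0.5119 0.4038 0.1092] [179.9  -0.  -63.9] F [-5.7  1.5 11.6] M [0.038 2.547 0.012] J6 -29 tau6 1.672 op 0.0533 gf 30.0
```

Request:
apply_moves --targets '[{"travel": [0, 0, 0], "roll": 6, "jaw": 45}, {"travel": [0, 0, 0], "roll": 6, "jaw": 45}, {"travel": [0, 0, 0], "roll": 6, "jaw": 45}, {"travel": [0, 0, 0], "roll": 4, "jaw": 45}]'

```text
clock: 3.75
tool_pos: [0.5108, 0.4034, 0.1093]
orientation: [179.8, -0.1, -85.9]
force: [-11.2, -0.9, 15.2]
opening: 0.0535
gripper_force: 30.0
```

```bash
python3 m.py;python3 -c "
from h import *
snap('wrist','w2.png');snap('top','t2.png')"
```

```text
t 3.75 [0.5108 0.4034 0.1093] [ 1.798e+02 -1.000e-01 -8.590e+01] F [-11.2  -0.9  15.2] M [0.048 4.614 0.197] J6 -51 tau6 0.541 op 0.0535 gf 30.0
```

View pics/w2.png

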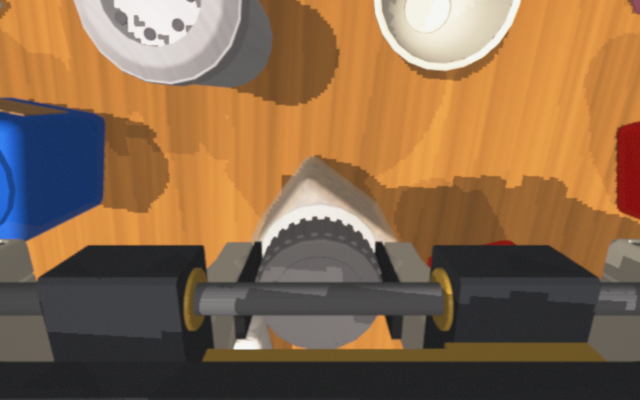

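The torque has risen (Mz about 0.2) and the jar has begun to turn, so J1's cap was loose and is now close to home. The lateral load is growing, so I'll let go, rise, re-centre and finish with a fresh grip.

Request:
apply_moves --targets '[{"travel": [0, 0, 0], "roll": 0, "jaw": 80}, {"travel": [0, 0, 0], "roll": 0, "jaw": 80}, {"travel": [0, 0, 0], "roll": 0, "jaw": 80}, {"travel": [0, 0, -20], "roll": 0, "jaw": 87}, {"travel": [0, 0, -40], "roll": 0, "jaw": 87}, {"travel": [0, 0, -40], "roll": 0, "jaw": 87}, {"travel": [0, 0, -40], "roll": 0, "jaw": 87}, {"travel": [0, 0, 0], "roll": 0, "jaw": 87}, {"travel": [0, 0, 0], "roll": 0, "jaw": 87}]'

```text
clock: 4.75
tool_pos: [0.513, 0.4044, 0.2494]
orientation: [-179.9, 0.1, -85.7]
force: [0.3, -0.5, -1.0]
opening: 0.087
gripper_force: 0.0
```

```bash
cat >> h.py <<'E'
def yaw(f,near,W,R=.05):
    "dominant horizontal edge direction mod 90 near a jar (cap edges dropped)"
    g=cv2.imread('pics/'+f,0)
    L=cv2.createLineSegmentDetector().detect(g)[0].reshape(-1,4)
    A=plane('wrist',L[:,:2],.078,W);B=plane('wrist',L[:,2:],.078,W);D=(B-A)[:,:2];l=np.linalg.norm(D,axis=1)
    m=(A+B)[:,:2]/2;ok=(np.linalg.norm(m-near,axis=1)<R)&(l>.012)
    a=np.degrees(np.arctan2(D[:,1],D[:,0]))%90
    s=sorted(zip((l[ok]*1000).round(),a[ok].round(1)),reverse=True)[:9];print('segs',[(float(p),float(q)) for p,q in s])
E
python3 - <<'E'
from h import *
n=[.511,.4035];W=wrist('w3.png',n);yaw('w3.png',n,W);go(*n,.108)
o,T=pose();print(o['force'],o['moment'])
E
```

```text
r exp 34 [([323.0, 193.0, 38.0], [0.5086, 0.4024, 0.114]), ([334.0, 173.0, 35.0], [0.5017, 0.3862, 0.114]), ([299.0, 67.0, 33.0], [0.5329, 0.3112, 0.114])]
segs [(54.0, 58.1), (41.0, 1.4), (40.0, 57.3), (25.0, 28.0), (23.0, 76.1), (23.0, 16.3), (21.0, 0.2), (19.0, 73.1), (18.0, 1.8)]
t 4.80 pos [0.5126 0.404  0.248 ] rpy [180.   -0.  -85.7] J6 -51 travel [  0.3   1.5 140. ]
[ 0.45578672  0.52000912 -0.98931309] [ 0.05670092 -0.01605054  0.03414627]
```

View pics/w3.png

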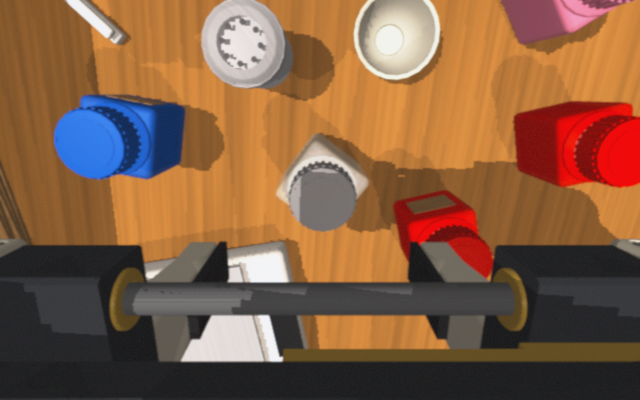

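J1's cap is at (324,194) and its shoulder corners are at (318,135), (277,190) and (368,180), so the jar's yaw is about 57°. I'll regrip centred and wring it.

Request:
apply_moves --targets '[{"travel": [1, 3, 40], "roll": 0, "jaw": 80}, {"travel": [0, 0, 40], "roll": 0, "jaw": 75}, {"travel": [0, 0, 30], "roll": 0, "jaw": 70}, {"travel": [0, 0, 18], "roll": 0, "jaw": 70}, {"travel": [0, 0, 10], "roll": 0, "jaw": 70}, {"travel": [0, 0, 0], "roll": 0, "jaw": 60}, {"travel": [0, 0, 0], "roll": 0, "jaw": 45}, {"travel": [0, 0, 0], "roll": 0, "jaw": 45}, {"travel": [0, 0, 0], "roll": 0, "jaw": 45}]'

```text
clock: 5.7
tool_pos: [0.5101, 0.4036, 0.1115]
orientation: [-179.9, 0.1, -85.6]
force: [0.3, 1.0, -0.1]
opening: 0.0538
gripper_force: 30.0
```

```bash
python3 m.py
```

```text
t 5.70 [0.5101 0.4036 0.1115] [-1.799e+02  1.000e-01 -8.560e+01] F [ 0.3  1.  -0.1] M [0.231 0.04  0.015] J6 -51 tau6 -0.002 op 0.0538 gf 30.0
```

Request:
apply_moves --targets '[{"travel": [0, 0, 0], "roll": 5, "jaw": 45}, {"travel": [0, 0, 0], "roll": 5, "jaw": 45}]'

```text
clock: 5.9
tool_pos: [0.51, 0.4037, 0.1116]
orientation: [-180.0, 0.1, -95.8]
force: [-0.3, 0.9, -0.8]
opening: 0.0534
gripper_force: 30.0
```

```bash
python3 m.py
```

```text
t 5.90 [0.51   0.4037 0.1116] [-1.80e+02  1.00e-01 -9.58e+01] F [-0.3  0.9 -0.8] M [ 0.363 -0.025  0.04 ] J6 -61 tau6 1.453 op 0.0534 gf 30.0
```

Request:
apply_moves --targets '[{"travel": [0, 0, 0], "roll": 5, "jaw": 45}, {"travel": [0, 0, 0], "roll": 5, "jaw": 45}, {"travel": [0, 0, 0], "roll": 0, "jaw": 45}, {"travel": [0, 0, 0], "roll": 0, "jaw": 45}]'

```text
clock: 6.3
tool_pos: [0.5102, 0.4036, 0.1115]
orientation: [-180.0, 0.1, -105.5]
force: [0.4, 0.6, 2.4]
opening: 0.0533
gripper_force: 30.0
```

```bash
python3 m.py; cat > y.py <<'E'
import sys
from h import *
o,T=pose();W=T@np.array(ctrl.calibration('wrist')['hand_eye']);f=sys.argv[1];snap('wrist',f);yaw(f,o['tool_pos'][:2],W,.055)
E
python3 y.py w4.png
```

```text
t 6.30 [0.5102 0.4036 0.1115] [-1.800e+02  1.000e-01 -1.055e+02] F [0.4 0.6 2.4] M [0.32  0.016 0.075] J6 -71 tau6 -0.286 op 0.0533 gf 30.0
segs [(70.0, 74.5), (64.0, 74.5), (40.0, 43.2), (34.0, 44.7), (26.0, 49.3), (26.0, 9.8), (18.0, 38.7), (16.0, 82.2), (16.0, 20.4)]
```

The tool force is low and Mz reached about 0.07. The jar turned about 13° during the 20° twist, so the cap is home and wrung. Next is the lift, with a turn toward the shelf angle.

Request:
apply_moves --targets '[{"travel": [0, 0, -10], "roll": 0, "jaw": 45}, {"travel": [0, 0, -20], "roll": 0, "jaw": 45}, {"travel": [0, 0, -25], "roll": -7.9, "jaw": 45}, {"travel": [0, 0, -25], "roll": -7.9, "jaw": 45}, {"travel": [0, 0, -25], "roll": -7.9, "jaw": 45}, {"travel": [0, 0, -25], "roll": -7.9, "jaw": 45}, {"travel": [0, 0, -25], "roll": -7.9, "jaw": 45}, {"travel": [0, 0, -20], "roll": -7.9, "jaw": 45}, {"travel": [0, 0, -15], "roll": -7.9, "jaw": 45}, {"travel": [0, 0, 0], "roll": -7.7, "jaw": 45}]'

```text
clock: 7.35
tool_pos: [0.5098, 0.403, 0.3024]
orientation: [-179.9, 0.0, -42.3]
force: [0.1, 0.4, -7.8]
opening: 0.0535
gripper_force: 30.0
```

```bash
python3 m.py; python3 y.py w5.png; python3 -c "
from h import *
go(.606,-.311,.3)"
```

```text
t 7.35 [0.5098 0.403  0.3024] [-179.9    0.   -42.3] F [ 0.1  0.4 -7.8] M [ 0.175 -0.274  0.085] J6 -8 tau6 -2.176 op 0.0535 gf 30.0
segs [(77.0, 10.5), (41.0, 10.6), (32.0, 66.9), (29.0, 12.1), (21.0, 45.6), (21.0, 6.0)]
t 7.40 pos [0.5093 0.4027 0.3009] rpy [180.    0.  -41.8] J6 -7 travel [548.  467.4   0.7]
```

View pics/w5.png

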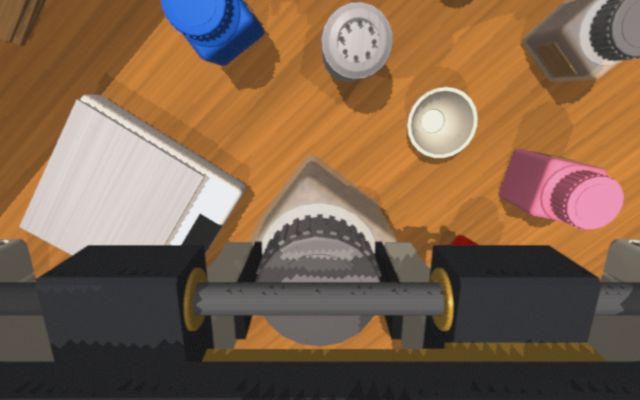

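J1 hangs straight in the fingers, its near corner at (311,157), with its sides at about 10.5°. That matches the shelf, so I carry it over.

Request:
apply_moves --targets '[{"travel": [20, 17, 0], "roll": 0, "jaw": 45}, {"travel": [34, 29, 0], "roll": 0, "jaw": 45}, {"travel": [34, 29, 0], "roll": 0, "jaw": 45}, {"travel": [34, 29, 0], "roll": 0, "jaw": 45}, {"travel": [34, 29, 0], "roll": 0, "jaw": 45}, {"travel": [34, 29, 0], "roll": 0, "jaw": 45}, {"travel": [34, 29, 0], "roll": 0, "jaw": 45}, {"travel": [34, 29, 0], "roll": 0, "jaw": 45}, {"travel": [34, 29, 0], "roll": 0, "jaw": 45}, {"travel": [34, 29, 0], "roll": 0, "jaw": 45}]'

```text
clock: 8.4
tool_pos: [0.5599, -0.024, 0.2995]
orientation: [179.9, 0.1, -42.8]
force: [2.1, 0.1, -7.4]
opening: 0.0536
gripper_force: 30.0
```

Request:
apply_moves --targets '[{"travel": [34, 29, 0], "roll": 0, "jaw": 45}, {"travel": [34, 29, 0], "roll": 0, "jaw": 45}, {"travel": [34, 29, 0], "roll": 0, "jaw": 45}, {"travel": [34, 29, 0], "roll": 0, "jaw": 45}, {"travel": [34, 29, 0], "roll": 0, "jaw": 45}, {"travel": [34, 29, 0], "roll": 0, "jaw": 45}, {"travel": [18, 15, 0], "roll": 0, "jaw": 45}, {"travel": [0, 0, 0], "roll": 0, "jaw": 45}, {"travel": [0, 0, 0], "roll": 0, "jaw": 45}]'

```text
clock: 9.3
tool_pos: [0.5955, -0.3118, 0.2985]
orientation: [179.9, 0.2, -42.8]
force: [0.6, 0.2, -8.0]
opening: 0.0531
gripper_force: 30.0
```

```bash
python3 -c "
from h import *
go(.606,-.311,.166);t=snap('top','t3.png');snap('wrist','w6.png')
s=snap('scene','s3.png')
c=np.zeros((600,800,3),np.uint8)
c[:]=cv2.resize(s[170:290,100:340],(800,400))[:,:,::-1] if 0 else 0
a=cv2.resize(s[150:290,100:340],None,fx=2.2,fy=2.2)[:,:,::-1];b=cv2.resize(t[110:230,300:520],None,fx=2.4,fy=2.4)[:,:,::-1]
c[:a.shape[0],:a.shape[1]]=a;c[310:310+b.shape[0],:b.shape[1]]=b
cv2.imwrite('pics/c3.png',c)"; python3 m.py
```

```text
t 9.30 pos [ 0.5955 -0.3118  0.2985] rpy [179.9   0.2 -42.8] J6 58 travel [  7.7  -7.9 132.5]
t 9.45 [ 0.5963 -0.3106  0.3001] [ 1.80e+02  1.00e-01 -4.26e+01] F [ 0.2 -0.7 -7. ] M [ 0.03  -0.063  0.06 ] J6 58 tau6 -0.021 op 0.0533 gf 30.0
```

View pics/c3.png

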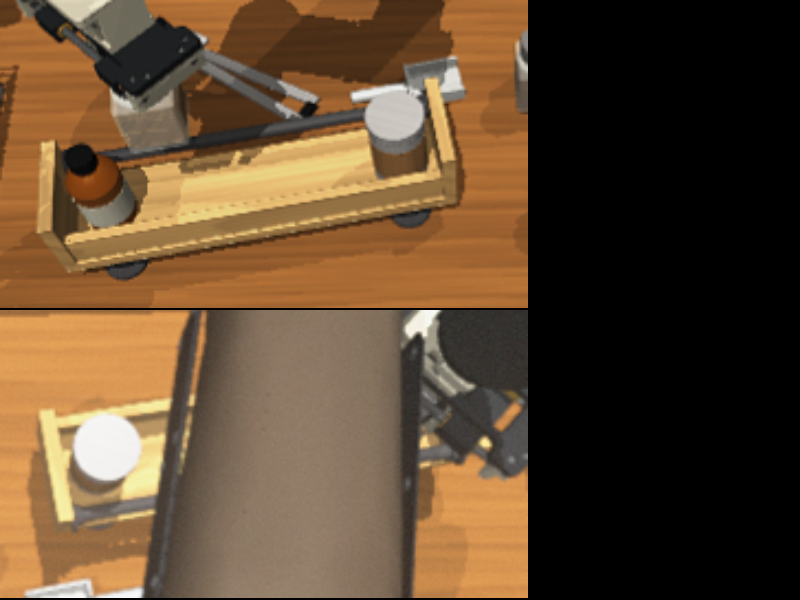

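```bash
python3 -c "
from h import *
f=lambda L:[(a/2.2+100,b/2.2+150) for a,b in L]
D=np.array([.591,-.227]);a=np.radians(10);R=np.array([[np.cos(a),np.sin(a)],[-np.sin(a),np.cos(a)]])
for n,p,z in [('rail',[(365,115),(230,136),(115,155)],.097),('backtop inner',[(85,232),(435,170)],.1),('tin',[(395,106)],.165),('syr',[(80,158)],.179),('cheek L(B,F) R(B,F)',[(70,270),(45,145),(455,205),(432,85)],.137)]:
  P=plane('scene',f(p),z);print(n,P.round(3).tolist(),((P[:,:2]-D)@R.T).round(3).tolist())
L=[(a/2+120,b/2+120) for a,b in [(425,153),(738,96),(412,75),(724,25)]]
P=plane('top',L,.1);print(((P[:,:2]-D)@R.T).round(3).tolist())
"
```

```text
rail [[0.524, -0.101, 0.097], [0.55, -0.258, 0.097], [0.573, -0.388, 0.097]] [[-0.044, 0.135], [-0.046, -0.023], [-0.046, -0.155]]
backtop inner [[0.673, -0.402, 0.1], [0.604, -0.018, 0.1]] [[0.051, -0.187], [0.049, 0.203]]
tin [[0.559, -0.06, 0.165]] [[-0.002, 0.17]]
syr [[0.627, -0.391, 0.179]] [[0.007, -0.168]]
cheek L(B,F) R(B,F) [[0.737, -0.393, 0.137], [0.583, -0.452, 0.137], [0.671, 0.005, 0.137], [0.512, -0.02, 0.137]] [[0.115, -0.189], [-0.047, -0.22], [0.119, 0.214], [-0.042, 0.217]]
[[-0.052, 0.203], [-0.049, -0.203], [0.048, 0.201], [0.045, -0.206]]
```

Shelf refined: deck centre about (0.593,-0.227), yaw 10°. J1 needs +12 mm in x and then 133 mm down.

Request:
apply_moves --targets '[{"travel": [9, -8, 0], "roll": 0, "jaw": 45}, {"travel": [0, 0, 0], "roll": 0, "jaw": 45}, {"travel": [0, 0, 20], "roll": 0, "jaw": 45}, {"travel": [0, 0, 25], "roll": 0, "jaw": 45}, {"travel": [0, 0, 25], "roll": 0, "jaw": 45}, {"travel": [0, 0, 25], "roll": 0, "jaw": 45}, {"travel": [0, 0, 18], "roll": 0, "jaw": 45}, {"travel": [0, 0, 10], "roll": 0, "jaw": 45}, {"travel": [0, 0, 5], "roll": 0, "jaw": 45}, {"travel": [0, 0, 0], "roll": 0, "jaw": 45}]'

```text
clock: 10.45
tool_pos: [0.6089, -0.3116, 0.1726]
orientation: [180.0, 0.0, -42.6]
force: [-0.5, 0.1, -7.8]
opening: 0.0534
gripper_force: 30.0
```

Request:
apply_moves --targets '[{"travel": [0, 0, 2], "roll": 0, "jaw": 45}, {"travel": [0, 0, 2], "roll": 0, "jaw": 45}, {"travel": [0, 0, 0], "roll": 0, "jaw": 45}]'

```text
clock: 10.75
tool_pos: [0.6087, -0.3119, 0.1689]
orientation: [-180.0, -0.0, -42.6]
force: [-0.2, 0.3, -7.7]
opening: 0.0533
gripper_force: 30.0
```

```bash
python3 m.py; python3 y.py w7.png; python3 m.py
```

```text
t 10.75 [ 0.6087 -0.3119  0.1689] [-180.    -0.   -42.6] F [-0.2  0.3 -7.7] M [0.056 0.066 0.002] J6 58 tau6 -0.000 op 0.0533 gf 30.0
segs [(83.0, 47.3), (50.0, 10.1), (49.0, 11.9), (41.0, 11.6), (37.0, 9.7), (32.0, 10.1), (20.0, 21.9), (20.0, 15.8), (20.0, 0.1)]
t 10.80 [ 0.6087 -0.3119  0.169 ] [-180.    -0.   -42.6] F [ 0.9  0.  -7.5] M [ 0.011 -0.015 -0.006] J6 58 tau6 -0.001 op 0.0535 gf 30.0
```

Both the jar and the shelf edges read about 10 to 11.5°. I go down the last 3 mm, then release.

Request:
apply_moves --targets '[{"travel": [0, 0, 1.5], "roll": 0, "jaw": 45}, {"travel": [0, 0, 1], "roll": 0, "jaw": 45}, {"travel": [0, 0, 0], "roll": 0, "jaw": 45}]'

```text
clock: 11.1
tool_pos: [0.6092, -0.3126, 0.1677]
orientation: [-180.0, -0.1, -42.6]
force: [-1.3, -2.4, 1.6]
opening: 0.0535
gripper_force: 30.0
```

```bash
python3 m.py
```

```text
t 11.10 [ 0.6092 -0.3126  0.1677] [-1.80e+02 -1.00e-01 -4.26e+01] F [-1.3 -2.4  1.6] M [-0.428  0.713  0.04 ] J6 58 tau6 -0.011 op 0.0535 gf 30.0
```

Request:
apply_moves --targets '[{"travel": [0, 0, 0], "roll": 0, "jaw": 68}, {"travel": [0, 0, 0], "roll": 0, "jaw": 68}, {"travel": [0, 0, 0], "roll": 0, "jaw": 68}, {"travel": [0, 0, -15], "roll": 0, "jaw": 68}, {"travel": [0, 0, -35], "roll": 0, "jaw": 80}, {"travel": [0, 0, -35], "roll": 0, "jaw": 87}, {"travel": [-29, -30, 0], "roll": 0, "jaw": 87}, {"travel": [-29, -30, 0], "roll": 0, "jaw": 87}, {"travel": [-29, -30, 0], "roll": 0, "jaw": 87}, {"travel": [-29, -30, 0], "roll": 0, "jaw": 87}]'

```text
clock: 12.1
tool_pos: [0.6047, -0.1436, 0.2526]
orientation: [-179.9, -0.1, -42.7]
force: [1.5, 0.7, 0.1]
opening: 0.0869
gripper_force: 0.0
```

Request:
apply_moves --targets '[{"travel": [-29, -30, 0], "roll": 0, "jaw": 87}, {"travel": [-29, -30, 0], "roll": 0, "jaw": 87}, {"travel": [-29, -30, 0], "roll": 0, "jaw": 87}, {"travel": [-29, -30, 0], "roll": 0, "jaw": 87}, {"travel": [-29, -30, 0], "roll": 0, "jaw": 87}, {"travel": [-29, -30, 0], "roll": 0, "jaw": 87}, {"travel": [-29, -30, 0], "roll": 0, "jaw": 87}, {"travel": [0, 0, 0], "roll": 0, "jaw": 87}, {"travel": [0, 0, 0], "roll": 0, "jaw": 87}]'

```text
clock: 13.0
tool_pos: [0.5976, 0.1483, 0.252]
orientation: [-180.0, -0.0, -42.5]
force: [0.2, -0.3, 0.4]
opening: 0.0868
gripper_force: 0.0
```

```bash
python3 - <<'E'
from h import *
n=[.5985,.149];W=wrist('w8.png',n);yaw('w8.png',n,W);go(*n,.110)
s=snap('scene','s4.png');w=cv2.imread('pics/w8.png');t=snap('top','t4.png')
c=np.zeros((600,800,3),np.uint8);c[:400,:640]=w
c[400:,:400]=cv2.resize(s[160:280,100:340],(400,200))[:,:,::-1];c[400:,400:]=cv2.resize(t[110:230,300:540],(400,200))[:,:,::-1]
cv2.imwrite('pics/c4.png',c)
E
```

```text
r exp 34 [([314.0, 190.0, 36.0], [0.6023, 0.1482, 0.114]), ([296.0, 254.0, 30.0], [0.5716, 0.1969, 0.114]), ([388.0, 208.0, 38.0], [0.5516, 0.1149, 0.114])]
segs [(52.0, 32.7), (51.0, 33.6), (28.0, 42.8), (21.0, 11.4), (20.0, 78.2), (19.0, 86.1), (18.0, 72.9), (18.0, 54.0), (18.0, 29.3)]
t 13.05 pos [0.5976 0.1473 0.2519] rpy [-180.    -0.   -42.6] J6 15 travel [ -0.5  -1.8 141.9]
```

View pics/c4.png

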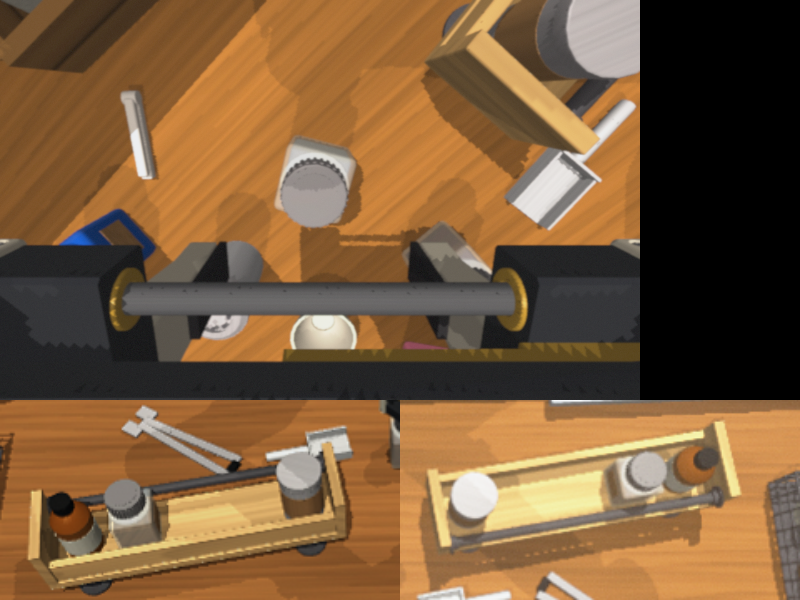

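J1 stands upright behind the rail with its sides parallel to the shelf. J2's cap is at (315,191), its yaw is about 33°, and the fingers are clear of everything. I descend on it.

Request:
apply_moves --targets '[{"travel": [1, -3, 40], "roll": 0, "jaw": 85}, {"travel": [0, 0, 40], "roll": 0, "jaw": 80}, {"travel": [0, 0, 30], "roll": 0, "jaw": 75}, {"travel": [0, 0, 20], "roll": 0, "jaw": 70}, {"travel": [0, 0, 10], "roll": 0, "jaw": 70}, {"travel": [0, 0, 0], "roll": 0, "jaw": 60}, {"travel": [0, 0, 0], "roll": 0, "jaw": 45}, {"travel": [0, 0, 0], "roll": 0, "jaw": 45}, {"travel": [0, 0, 0], "roll": 0, "jaw": 45}]'

```text
clock: 14.05
tool_pos: [0.6016, 0.1491, 0.1127]
orientation: [-179.8, -0.1, -42.6]
force: [2.2, -0.1, 0.9]
opening: 0.0536
gripper_force: 30.0
```

```bash
python3 m.py
```

```text
t 14.05 [0.6016 0.1491 0.1127] [-1.798e+02 -1.000e-01 -4.260e+01] F [ 2.2 -0.1  0.9] M [ 0.158 -0.823 -0.035] J6 15 tau6 0.007 op 0.0536 gf 30.0
```

Request:
apply_moves --targets '[{"travel": [0, 0, 0], "roll": 5, "jaw": 45}, {"travel": [0, 0, 0], "roll": 5, "jaw": 45}, {"travel": [0, 0, 0], "roll": 5, "jaw": 45}, {"travel": [0, 0, 0], "roll": 5, "jaw": 45}]'

```text
clock: 14.45
tool_pos: [0.6009, 0.1485, 0.1126]
orientation: [-179.9, -0.0, -62.8]
force: [-1.0, -1.3, 3.9]
opening: 0.0537
gripper_force: 30.0
```

```bash
python3 m.py;python3 y.py w9.png
```

```text
t 14.45 [0.6009 0.1485 0.1126] [-179.9   -0.   -62.8] F [-1.  -1.3  3.9] M [-0.564  0.252 -0.055] J6 -5 tau6 1.408 op 0.0537 gf 30.0
segs [(63.0, 27.2), (55.0, 27.4), (27.0, 31.0), (26.0, 51.6), (22.0, 2.2), (21.0, 33.5), (20.0, 26.5), (18.0, 32.2), (18.0, 8.9)]
```

The jar stayed at about 32° while the cap turned 20°, so J2 is loose. I continue screwing.

Request:
apply_moves --targets '[{"travel": [0, 0, 0], "roll": 6, "jaw": 45}, {"travel": [0, 0, 0], "roll": 6, "jaw": 45}, {"travel": [0, 0, 0], "roll": 6, "jaw": 45}, {"travel": [0, 0, 0], "roll": 6, "jaw": 45}]'

```text
clock: 14.9
tool_pos: [0.5997, 0.1482, 0.1125]
orientation: [180.0, -0.0, -86.8]
force: [-4.9, -1.3, 10.2]
opening: 0.0537
gripper_force: 30.0
```

```bash
python3 m.py;python3 y.py w10.png
```

```text
t 14.90 [0.5997 0.1482 0.1125] [180.   -0.  -86.8] F [-4.9 -1.3 10.2] M [-0.281  2.202  0.07 ] J6 -29 tau6 1.679 op 0.0537 gf 30.0
segs [(64.0, 3.1), (63.0, 3.2), (36.0, 34.0), (29.0, 87.9), (26.0, 67.7), (25.0, 28.0), (20.0, 33.3), (18.0, 31.2), (17.0, 88.9)]
```

Request:
apply_moves --targets '[{"travel": [0, 0, 0], "roll": 6, "jaw": 45}, {"travel": [0, 0, 0], "roll": 6, "jaw": 45}, {"travel": [0, 0, 0], "roll": 6, "jaw": 45}, {"travel": [0, 0, 0], "roll": 0, "jaw": 45}]'

```text
clock: 15.35
tool_pos: [0.5997, 0.1486, 0.1125]
orientation: [180.0, 0.0, -104.7]
force: [-5.5, 0.8, 9.2]
opening: 0.0535
gripper_force: 30.0
```

```bash
python3 m.py;python3 y.py w11.png
```

```text
t 15.35 [0.5997 0.1486 0.1125] [ 180.     0.  -104.7] F [-5.5  0.8  9.2] M [0.359 2.072 0.178] J6 -47 tau6 -1.506 op 0.0535 gf 30.0
segs [(70.0, 75.3), (64.0, 75.2), (35.0, 31.1), (35.0, 31.1), (26.0, 49.9), (26.0, 10.7), (20.0, 76.6), (19.0, 29.5), (17.0, 39.2)]
```

Request:
apply_moves --targets '[{"travel": [0, 0, 0], "roll": 0, "jaw": 68}, {"travel": [0, 0, 0], "roll": 0, "jaw": 68}, {"travel": [0.8, 2.9, 0], "roll": 0, "jaw": 68}, {"travel": [0, 0, 0], "roll": 0, "jaw": 45}, {"travel": [0, 0, 0], "roll": 0, "jaw": 45}, {"travel": [0, 0, 0], "roll": 0, "jaw": 45}, {"travel": [0, 0, 0], "roll": 0, "jaw": 45}]'

```text
clock: 16.1
tool_pos: [0.5983, 0.1486, 0.1115]
orientation: [-179.9, 0.0, -104.6]
force: [3.7, -0.9, 0.6]
opening: 0.0534
gripper_force: 30.0
```

```bash
python3 m.py
```

```text
t 16.10 [0.5983 0.1486 0.1115] [-179.9    0.  -104.6] F [ 3.7 -0.9  0.6] M [-0.447 -1.673  0.019] J6 -47 tau6 0.022 op 0.0534 gf 30.0
```

Request:
apply_moves --targets '[{"travel": [0, 0, 0], "roll": 5, "jaw": 45}, {"travel": [0, 0, 0], "roll": 5, "jaw": 45}, {"travel": [0, 0, 0], "roll": 5, "jaw": 45}, {"travel": [0, 0, 0], "roll": 5, "jaw": 45}, {"travel": [0, 0, 0], "roll": 0, "jaw": 45}, {"travel": [0, 0, 0], "roll": 0, "jaw": 45}]'

```text
clock: 16.7
tool_pos: [0.5967, 0.1482, 0.1111]
orientation: [180.0, -0.1, -124.5]
force: [-2.8, -0.2, 5.7]
opening: 0.0537
gripper_force: 30.0
```

```bash
python3 m.py;python3 y.py w12.png
```

```text
t 16.70 [0.5967 0.1482 0.1111] [ 1.800e+02 -1.000e-01 -1.245e+02] F [-2.8 -0.2  5.7] M [-0.111  1.25   0.213] J6 -67 tau6 -0.312 op 0.0537 gf 30.0
segs [(64.0, 55.4), (43.0, 54.9), (34.0, 24.8), (34.0, 23.9), (28.0, 80.5), (26.0, 54.9), (24.0, 30.0), (19.0, 6.0), (18.0, 24.3)]
```

Request:
apply_moves --targets '[{"travel": [0, 0, 0], "roll": 5, "jaw": 45}, {"travel": [0, 0, 0], "roll": 5, "jaw": 45}, {"travel": [0, 0, 0], "roll": 0, "jaw": 45}, {"travel": [0, 0, 0], "roll": 0, "jaw": 45}]'

```text
clock: 17.15
tool_pos: [0.5971, 0.1486, 0.1111]
orientation: [180.0, -0.0, -134.4]
force: [-2.5, 1.2, 4.9]
opening: 0.0534
gripper_force: 30.0
```

```bash
python3 m.py;python3 y.py w13.png
```

```text
t 17.15 [0.5971 0.1486 0.1111] [ 180.    -0.  -134.4] F [-2.5  1.2  4.9] M [0.555 1.145 0.178] J6 -77 tau6 -0.357 op 0.0534 gf 30.0
segs [(70.0, 45.5), (64.0, 45.5), (38.0, 15.4), (29.0, 70.4), (24.0, 20.3), (24.0, 14.3), (23.0, 14.0), (19.0, 85.3), (17.0, 81.5)]
```

J2 now turns together with its cap (24° to 14.5°), so it is tight. Lift.

Request:
apply_moves --targets '[{"travel": [0, 0, -10], "roll": 0, "jaw": 45}, {"travel": [0, 0, -20], "roll": 0, "jaw": 45}, {"travel": [0, 0, -30], "roll": 0, "jaw": 45}, {"travel": [0, 0, -30], "roll": 0, "jaw": 45}, {"travel": [0, 0, -35], "roll": 0, "jaw": 45}, {"travel": [0, 0, -30], "roll": 0, "jaw": 45}, {"travel": [0, 0, -25], "roll": 0, "jaw": 45}, {"travel": [0, 0, -10], "roll": 0, "jaw": 45}, {"travel": [0, 0, 0], "roll": 0, "jaw": 45}]'

```text
clock: 18.1
tool_pos: [0.5973, 0.1486, 0.3013]
orientation: [180.0, 0.1, -134.6]
force: [-0.1, 0.7, -9.1]
opening: 0.0533
gripper_force: 30.0
```

```bash
python3 m.py;python3 y.py w14.png;python3 -c "
from h import *
go(.593,-.227,.3)"
```

```text
t 18.10 [0.5973 0.1486 0.3013] [ 1.800e+02  1.000e-01 -1.346e+02] F [-0.1  0.7 -9.1] M [ 0.205 -0.283  0.009] J6 -77 tau6 0.020 op 0.0533 gf 30.0
segs [(69.0, 0.6), (47.0, 89.6), (45.0, 1.7), (42.0, 0.2), (36.0, 1.7), (29.0, 0.4), (27.0, 1.3), (21.0, 53.9), (17.0, 47.5)]
t 18.15 pos [0.5967 0.1485 0.2997] rpy [ 1.799e+02 -1.000e-01 -1.346e+02] J6 -77 travel [ 269.9 -261.1   -0.3]
```

Request:
apply_moves --targets '[{"travel": [0, 0, 0], "roll": -4.5, "jaw": 45}, {"travel": [0, 0, 0], "roll": -4.5, "jaw": 45}, {"travel": [20, -14, 0], "roll": 0, "jaw": 45}, {"travel": [34, -24, 0], "roll": 0, "jaw": 45}, {"travel": [34, -24, 0], "roll": 0, "jaw": 45}, {"travel": [34, -24, 0], "roll": 0, "jaw": 45}, {"travel": [34, -24, 0], "roll": 0, "jaw": 45}, {"travel": [34, -24, 0], "roll": 0, "jaw": 45}, {"travel": [34, -24, 0], "roll": 0, "jaw": 45}, {"travel": [34, -24, 0], "roll": 0, "jaw": 45}]'

```text
clock: 19.15
tool_pos: [0.5936, -0.1686, 0.2982]
orientation: [179.8, -0.1, -125.6]
force: [1.2, 0.2, -8.5]
opening: 0.0534
gripper_force: 30.0
```

Request:
apply_moves --targets '[{"travel": [34, -23, 0], "roll": 0, "jaw": 45}, {"travel": [15, -10, 0], "roll": 0, "jaw": 45}, {"travel": [0, 0, 0], "roll": 0, "jaw": 45}, {"travel": [0, 0, 0], "roll": 0, "jaw": 45}]'

```text
clock: 19.55
tool_pos: [0.5923, -0.2264, 0.2986]
orientation: [179.8, -0.1, -125.7]
force: [0.1, 0.7, -8.4]
opening: 0.0535
gripper_force: 30.0
```

```bash
python3 y.py w15.png;python3 -c "
from h import *
go(.593,-.227,.1665)"
```

```text
segs [(312.0, 10.0), (91.0, 10.4), (68.0, 9.3), (55.0, 9.0), (41.0, 10.4), (38.0, 10.5), (38.0, 9.3), (34.0, 8.9), (31.0, 7.4)]
t 19.60 pos [ 0.5926 -0.2257  0.2991] rpy [ 179.8   -0.  -125.6] J6 -32 travel [  0.7  -1.4 132.6]
```

Request:
apply_moves --targets '[{"travel": [0, -1, 20], "roll": 0, "jaw": 45}, {"travel": [0, 0, 25], "roll": 0, "jaw": 45}, {"travel": [0, 0, 25], "roll": 0, "jaw": 45}, {"travel": [0, 0, 25], "roll": 0, "jaw": 45}, {"travel": [0, 0, 20], "roll": 0, "jaw": 45}, {"travel": [0, 0, 10], "roll": 0, "jaw": 45}, {"travel": [0, 0, 4], "roll": 0, "jaw": 45}, {"travel": [0, 0, 1.5], "roll": 0, "jaw": 45}, {"travel": [0, 0, 1], "roll": 0, "jaw": 45}, {"travel": [0, 0, 0], "roll": 0, "jaw": 45}]'

```text
clock: 20.6
tool_pos: [0.5945, -0.2268, 0.1705]
orientation: [-179.9, 0.0, -125.6]
force: [-0.7, -0.8, -8.1]
opening: 0.0535
gripper_force: 30.0
```

```bash
python3 m.py
```

```text
t 20.60 [ 0.5945 -0.2268  0.1705] [-179.9    0.  -125.6] F [-0.7 -0.8 -8.1] M [ 0.061 -0.057  0.041] J6 -32 tau6 -0.000 op 0.0535 gf 30.0
```

Request:
apply_moves --targets '[{"travel": [0, 0, 1.5], "roll": 0, "jaw": 45}, {"travel": [0, 0, 1], "roll": 0, "jaw": 45}, {"travel": [0, 0, 1], "roll": 0, "jaw": 45}, {"travel": [0, 0, 0], "roll": 0, "jaw": 45}]'

```text
clock: 21.0
tool_pos: [0.5943, -0.2274, 0.1672]
orientation: [-179.9, 0.0, -125.6]
force: [-1.6, -1.5, -0.7]
opening: 0.0534
gripper_force: 30.0
```

```bash
python3 m.py
```

```text
t 21.00 [ 0.5943 -0.2274  0.1672] [-179.9    0.  -125.6] F [-1.6 -1.5 -0.7] M [-0.207  0.611 -0.045] J6 -32 tau6 -0.006 op 0.0534 gf 30.0
```

Request:
apply_moves --targets '[{"travel": [0, 0, 0], "roll": 0, "jaw": 66}, {"travel": [0, 0, 0], "roll": 0, "jaw": 66}, {"travel": [0, 0, 0], "roll": 0, "jaw": 66}, {"travel": [0, 0, -15], "roll": 0, "jaw": 66}, {"travel": [0, 0, -30], "roll": 0, "jaw": 70}, {"travel": [0, 0, -15], "roll": -8.3, "jaw": 87}, {"travel": [0, 0, -10], "roll": -8.3, "jaw": 87}, {"travel": [0, 0, -10], "roll": -8.3, "jaw": 87}, {"travel": [0, 0, -5], "roll": -8.3, "jaw": 87}, {"travel": [0, 0, 0], "roll": -8.3, "jaw": 87}]'

```text
clock: 22.0
tool_pos: [0.5947, -0.2269, 0.2525]
orientation: [-179.9, -0.0, -83.8]
force: [-0.6, 0.8, 0.2]
opening: 0.0869
gripper_force: 0.0
```

Request:
apply_moves --targets '[{"travel": [0, 0, 0], "roll": -8.3, "jaw": 87}, {"travel": [-41, 8.7, 0], "roll": 0, "jaw": 87}, {"travel": [-41, 8.7, 0], "roll": 0, "jaw": 87}, {"travel": [-41, 8.7, 0], "roll": 0, "jaw": 87}, {"travel": [-41, 8.7, 0], "roll": 0, "jaw": 87}, {"travel": [-41, 8.7, 0], "roll": 0, "jaw": 87}, {"travel": [-41, 8.7, 0], "roll": 0, "jaw": 87}, {"travel": [-41, 8.7, 0], "roll": 0, "jaw": 87}, {"travel": [-41, 8.7, 0], "roll": 0, "jaw": 87}, {"travel": [-41, 8.7, 0], "roll": 0, "jaw": 87}]'

```text
clock: 23.0
tool_pos: [0.427, 0.1133, 0.2517]
orientation: [-179.9, 0.0, -75.8]
force: [1.5, -0.1, 0.7]
opening: 0.0874
gripper_force: 0.0
```

Request:
apply_moves --targets '[{"travel": [0, 0, 0], "roll": 0, "jaw": 87}, {"travel": [0, 0, 0], "roll": 0, "jaw": 87}]'

```text
clock: 23.2
tool_pos: [0.4276, 0.1129, 0.2516]
orientation: [-179.9, 0.0, -75.7]
force: [0.5, 0.0, -0.9]
opening: 0.087
gripper_force: 0.0
```

```bash
python3 - <<'E'
from h import *
n=[.429,.112];W=wrist('w16.png',n);yaw('w16.png',n,W);go(*n,.110)
s=snap('scene','s5.png');w=cv2.imread('pics/w16.png');t=snap('top','t5.png')
c=np.zeros((600,800,3),np.uint8);c[:400,:640]=w
c[400:,:400]=cv2.resize(s[160:280,100:340],(400,200))[:,:,::-1];c[400:,400:]=cv2.resize(t[110:230,300:540],(400,200))[:,:,::-1]
cv2.imwrite('pics/c5.png',c)
E
```

```text
r exp 34 [([319.0, 190.0, 38.0], [0.4277, 0.1091, 0.114]), ([260.0, 298.0, 38.0], [0.4527, 0.2152, 0.114]), ([365.0, 44.0, 36.0], [0.4222, -0.0016, 0.114])]
segs [(63.0, 0.4), (55.0, 1.3), (51.0, 2.9), (26.0, 2.7), (21.0, 78.8), (18.0, 55.1), (16.0, 58.4), (16.0, 19.4), (16.0, 14.2)]
t 23.25 pos [0.4279 0.1121 0.2514] rpy [-180.     0.   -75.8] J6 -26 travel [  0.4  -0.9 141.4]
```

View pics/c5.png

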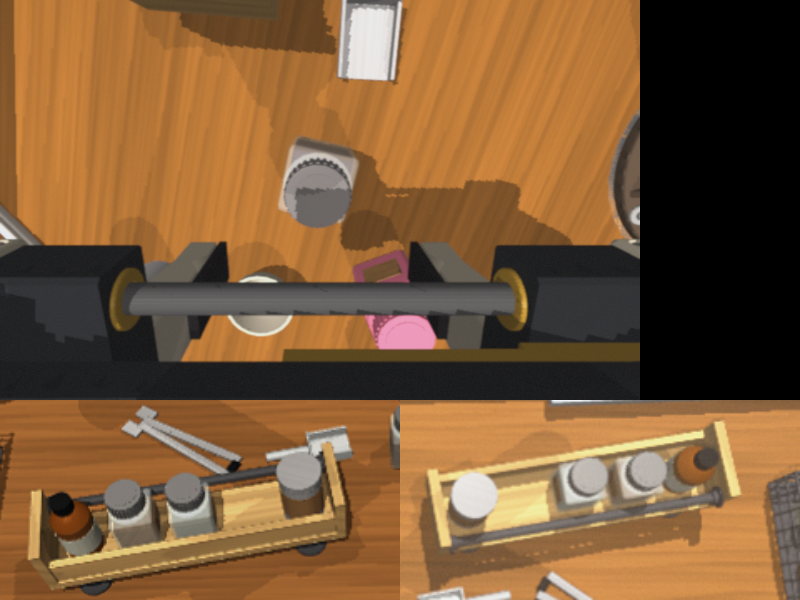

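J1 and J2 both stand upright on the board. J3's cap is at (319,190) and its yaw is about 2°. I descend and grip.

Request:
apply_moves --targets '[{"travel": [1, 0, 40], "roll": 0, "jaw": 85}, {"travel": [0, 0, 40], "roll": 0, "jaw": 80}, {"travel": [0, 0, 30], "roll": 0, "jaw": 75}, {"travel": [0, 0, 20], "roll": 0, "jaw": 70}, {"travel": [0, 0, 10], "roll": 0, "jaw": 70}, {"travel": [0, 0, 0], "roll": 0, "jaw": 60}, {"travel": [0, 0, 0], "roll": 0, "jaw": 45}, {"travel": [0, 0, 0], "roll": 0, "jaw": 45}, {"travel": [0, 0, 0], "roll": 0, "jaw": 45}]'

```text
clock: 24.25
tool_pos: [0.4289, 0.1112, 0.1121]
orientation: [-179.9, 0.0, -75.8]
force: [1.0, -0.9, 0.8]
opening: 0.0533
gripper_force: 30.0
```

```bash
python3 m.py
```

```text
t 24.25 [0.4289 0.1112 0.1121] [-179.9    0.   -75.8] F [ 1.  -0.9  0.8] M [-0.472 -0.783  0.003] J6 -26 tau6 0.009 op 0.0533 gf 30.0
```

Request:
apply_moves --targets '[{"travel": [0, 0, 0], "roll": 5, "jaw": 45}, {"travel": [0, 0, 0], "roll": 5, "jaw": 45}, {"travel": [0, 0, 0], "roll": 5, "jaw": 45}, {"travel": [0, 0, 0], "roll": 5, "jaw": 45}]'

```text
clock: 24.65
tool_pos: [0.4284, 0.1112, 0.1121]
orientation: [-179.9, 0.1, -96.0]
force: [-0.8, -0.6, 3.5]
opening: 0.0539
gripper_force: 30.0
```

```bash
python3 m.py;python3 y.py w17.png
```

```text
t 24.65 [0.4284 0.1112 0.1121] [-1.799e+02  1.000e-01 -9.600e+01] F [-0.8 -0.6  3.5] M [0.079 0.28  0.158] J6 -46 tau6 1.283 op 0.0539 gf 30.0
segs [(70.0, 84.0), (64.0, 84.0), (31.0, 82.8), (27.0, 83.5), (25.0, 58.5), (25.0, 18.7), (21.0, 83.3), (19.0, 80.8), (18.0, 83.7)]
```

Request:
apply_moves --targets '[{"travel": [0, 0, 0], "roll": 5, "jaw": 45}, {"travel": [0, 0, 0], "roll": 5, "jaw": 45}, {"travel": [0, 0, 0], "roll": 5, "jaw": 45}, {"travel": [0, 0, 0], "roll": 0, "jaw": 45}, {"travel": [0, 0, 0], "roll": 0, "jaw": 45}]'

```text
clock: 25.2
tool_pos: [0.4286, 0.1113, 0.112]
orientation: [-179.9, 0.1, -110.6]
force: [-0.7, -0.2, 7.5]
opening: 0.0536
gripper_force: 30.0
```

```bash
python3 m.py;python3 y.py w18.png
```

```text
t 25.20 [0.4286 0.1113 0.112 ] [-1.799e+02  1.000e-01 -1.106e+02] F [-0.7 -0.2  7.5] M [0.189 0.351 0.181] J6 -61 tau6 -0.300 op 0.0536 gf 30.0
segs [(70.0, 69.4), (64.0, 69.4), (47.0, 69.0), (33.0, 68.8), (30.0, 71.5), (26.0, 44.2), (25.0, 4.0), (21.0, 69.0), (21.0, 24.1)]
```

View pics/w18.png

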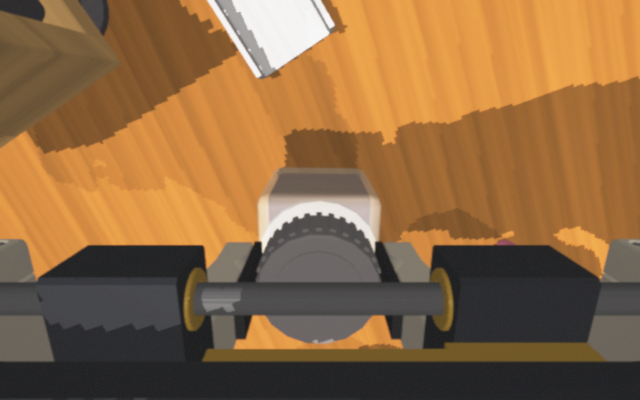

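The jar's sides are now parallel to the fingers: it turned with the cap from 92° to 69° during the 35° twist. J3's cap was therefore already tight, and it has been firmly twisted (Mz 0.18). Lift, with a 42° turn to the shelf angle.

Request:
apply_moves --targets '[{"travel": [0, 0, -10], "roll": 0, "jaw": 45}, {"travel": [0, 0, -20], "roll": 0, "jaw": 45}, {"travel": [0, 0, -30], "roll": -8, "jaw": 45}, {"travel": [0, 0, -30], "roll": -8, "jaw": 45}, {"travel": [0, 0, -35], "roll": -8, "jaw": 45}, {"travel": [0, 0, -30], "roll": -8, "jaw": 45}, {"travel": [0, 0, -25], "roll": -8, "jaw": 45}, {"travel": [0, 0, -10], "roll": -2, "jaw": 45}, {"travel": [0, 0, 0], "roll": 0, "jaw": 45}]'

```text
clock: 26.15
tool_pos: [0.4277, 0.1108, 0.3023]
orientation: [-179.9, 0.1, -68.7]
force: [-0.3, -0.3, -7.6]
opening: 0.0534
gripper_force: 30.0
```

```bash
python3 m.py;python3 y.py w19.png;python3 -c "
from h import *
go(.593-.082*.174,-.227+.082*.985,.3)"
```

```text
t 26.15 [0.4277 0.1108 0.3023] [-1.799e+02  1.000e-01 -6.870e+01] F [-0.3 -0.3 -7.6] M [ 0.114  0.004 -0.009] J6 -19 tau6 0.684 op 0.0534 gf 30.0
segs [(76.0, 8.8), (65.0, 10.3), (27.0, 2.5), (26.0, 9.1), (21.0, 86.1), (20.0, 35.9)]
t 26.20 pos [0.4272 0.1107 0.3009] rpy [ 1.80e+02  1.00e-01 -6.88e+01] J6 -19 travel [294.3 -48.5   0.6]
```

Request:
apply_moves --targets '[{"travel": [20, -3, 0], "roll": 0, "jaw": 45}, {"travel": [36, -6, 0], "roll": 0, "jaw": 45}, {"travel": [36, -6, 0], "roll": 0, "jaw": 45}, {"travel": [36, -6, 0], "roll": 0, "jaw": 45}, {"travel": [36, -6, 0], "roll": 0, "jaw": 45}, {"travel": [36, -6, 0], "roll": 0, "jaw": 45}, {"travel": [36, -6, 0], "roll": 0, "jaw": 45}, {"travel": [36, -6, 0], "roll": 0, "jaw": 45}, {"travel": [22, -3.5, 0], "roll": 0, "jaw": 45}, {"travel": [0, 0, 0], "roll": 0, "jaw": 45}]'

```text
clock: 27.2
tool_pos: [0.5794, -0.1482, 0.2979]
orientation: [179.7, 0.1, -69.0]
force: [-1.2, 3.1, -7.3]
opening: 0.0535
gripper_force: 30.0
```

Request:
apply_moves --targets '[{"travel": [0, 0, 0], "roll": 0, "jaw": 45}, {"travel": [0, 0, 0], "roll": 0, "jaw": 45}]'

```text
clock: 27.4
tool_pos: [0.5785, -0.1454, 0.2998]
orientation: [179.9, 0.1, -68.8]
force: [0.5, 0.2, -6.8]
opening: 0.0535
gripper_force: 30.0
```

```bash
python3 m.py;python3 y.py w20.png;python3 -c "
from h import *
go(.579,-.146,.1675)"
```

```text
t 27.40 [ 0.5785 -0.1454  0.2998] [ 1.799e+02  1.000e-01 -6.880e+01] F [ 0.5  0.2 -6.8] M [ 0.096 -0.05  -0.035] J6 17 tau6 -0.002 op 0.0535 gf 30.0
segs [(84.0, 9.4), (60.0, 8.3), (33.0, 10.2), (31.0, 7.4), (26.0, 4.1), (24.0, 10.0), (23.0, 7.2), (20.0, 86.5), (20.0, 36.0)]
t 27.45 pos [ 0.5787 -0.1452  0.3003] rpy [179.9   0.  -68.8] J6 17 travel [  0.9  -0.2 132.8]
```

Request:
apply_moves --targets '[{"travel": [0, 0, 20], "roll": 0, "jaw": 45}, {"travel": [0, 0, 25], "roll": 0, "jaw": 45}, {"travel": [0, 0, 25], "roll": 0, "jaw": 45}, {"travel": [0, 0, 25], "roll": 0, "jaw": 45}, {"travel": [0, 0, 20], "roll": 0, "jaw": 45}, {"travel": [0, 0, 10], "roll": 0, "jaw": 45}, {"travel": [0, 0, 4], "roll": 0, "jaw": 45}, {"travel": [0, 0, 1.5], "roll": 0, "jaw": 45}, {"travel": [0, 0, 1], "roll": 0, "jaw": 45}, {"travel": [0, 0, 0], "roll": 0, "jaw": 45}]'

```text
clock: 28.45
tool_pos: [0.5798, -0.1458, 0.1705]
orientation: [-179.9, -0.0, -68.8]
force: [-0.2, 0.4, -7.1]
opening: 0.0535
gripper_force: 30.0
```

Request:
apply_moves --targets '[{"travel": [0, 0, 1], "roll": 0, "jaw": 45}, {"travel": [0, 0, 0], "roll": 0, "jaw": 45}]'

```text
clock: 28.65
tool_pos: [0.5794, -0.1459, 0.1689]
orientation: [-180.0, -0.0, -68.8]
force: [-1.1, -0.8, -7.1]
opening: 0.0533
gripper_force: 30.0
```

Request:
apply_moves --targets '[{"travel": [0, 0, 1], "roll": 0, "jaw": 45}, {"travel": [0, 0, 1], "roll": 0, "jaw": 45}, {"travel": [0, 0, 0], "roll": 0, "jaw": 45}]'

```text
clock: 28.95
tool_pos: [0.58, -0.1465, 0.1679]
orientation: [-179.9, -0.1, -68.8]
force: [-1.6, -2.6, 4.0]
opening: 0.0536
gripper_force: 30.0
```

Request:
apply_moves --targets '[{"travel": [0, 0, 0], "roll": 0, "jaw": 66}, {"travel": [0, 0, 0], "roll": 0, "jaw": 66}, {"travel": [0, 0, 0], "roll": 0, "jaw": 66}, {"travel": [0, 0, -15], "roll": 0, "jaw": 66}, {"travel": [0, 0, -35], "roll": 0, "jaw": 70}, {"travel": [0, 0, -40], "roll": 0, "jaw": 80}, {"travel": [-35, 10, -20], "roll": 0, "jaw": 80}, {"travel": [-40, 10, 0], "roll": 0, "jaw": 80}, {"travel": [-40, 10, 0], "roll": 0, "jaw": 80}, {"travel": [-40, 10, 0], "roll": 0, "jaw": 80}]'

```text
clock: 29.95
tool_pos: [0.4852, -0.0146, 0.2766]
orientation: [-180.0, 0.0, -68.9]
force: [0.6, 0.6, 0.4]
opening: 0.08
gripper_force: 0.0
```

Request:
apply_moves --targets '[{"travel": [-40, 0, 0], "roll": 0, "jaw": 80}, {"travel": [-40, 0, 0], "roll": 0, "jaw": 80}, {"travel": [0, 0, 0], "roll": 0, "jaw": 80}, {"travel": [0, 0, 0], "roll": 0, "jaw": 80}]'

```text
clock: 30.35
tool_pos: [0.4571, 0.0599, 0.2769]
orientation: [-180.0, 0.0, -68.7]
force: [-0.1, -0.5, 0.6]
opening: 0.0802
gripper_force: 0.0
```

```bash
python3 m.py; python3 - <<'E'
from h import *
s=snap('scene','s6.png');t=snap('top','t6.png')
c=np.zeros((600,800,3),np.uint8)
c[:300,:600]=cv2.resize(s[160:280,100:340],(600,300))[:,:,::-1];c[300:,:600]=cv2.resize(t[110:230,300:540],(600,300))[:,:,::-1]
cv2.imwrite('pics/c6.png',c)
E
```

```text
t 30.35 [0.4571 0.0599 0.2769] [-180.     0.   -68.7] F [-0.1 -0.5  0.6] M [-0.002 -0.042 -0.008] J6 -11 tau6 -0.173 op 0.0802 gf 0.0
```

View pics/c6.png

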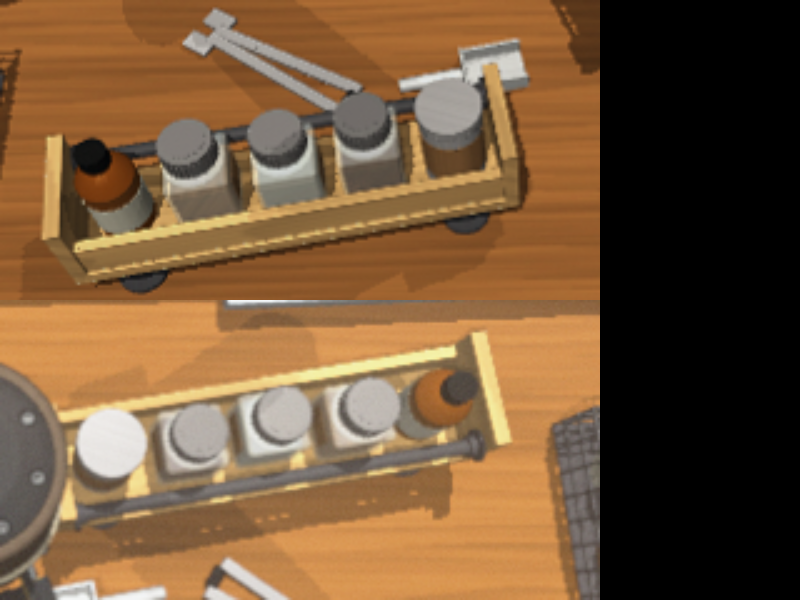

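The views show all three jars upright between the rail and the back board, with the tin and syrup undisturbed and the arm clear.

```bash
python3 -c "
from plant import ctrl
print(ctrl.close_job())"
```

```text
the job is handed in; nothing more can be done
None
```

All three jars are upright on the shelf behind the rail: two caps were loose and are now screwed tight, the third was already tight, and the job was handed in at about 30 s (no pass or fail result came back).

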